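# Put the microscope objectives back in their tray

### The job

Gather the three loose microscope objectives (the ones with a conical nose) into the white tray, each standing upright in the cup of its size: the small one in the small cup, the medium one in the medium cup, the large one in the large cup. They are delicate optics, so set each down gently without dropping it or knocking it over, and leave the two flat-topped eyepieces and the culture dish standing where they are.

Things in the scene. Friction and masses are not known exactly. Their poses are not given: they have to be found in the camera images.
- objective_small: The small of three microscope objectives, loose, standing upright nose up: black dust cap on its base, straight round aluminium barrel 26 mm across from the bottom up to 42 mm, then a cone narrowing to a blunt nose with a small lens; 50 mm tall, about 70 g. Origin: centre of its underside; z up along the barrel.
- objective_medium: The medium of three microscope objectives, loose, standing upright nose up: black dust cap on its base, straight round aluminium barrel 34 mm across from the bottom up to 45 mm, then a cone narrowing to a blunt nose with a small lens; 58 mm tall, about 120 g. Origin: centre of its underside; z up along the barrel.
- objective_large: The large of three microscope objectives, loose, standing upright nose up: black dust cap on its base, straight round aluminium barrel 44 mm across from the bottom up to 50 mm, then a cone narrowing to a blunt nose with a small lens; 66 mm tall, about 220 g. Origin: centre of its underside; z up along the barrel.
- cup_small: The small of the tray's three shallow round grey cups, fixed: 48 mm outside, 40 mm inside, 14 mm high, floor 4 mm thick (so 10 mm deep). Origin: centre of its underside, which stands on the tray's floor 4 mm above the bench; z up. An objective standing in it has its underside 4 mm above this origin. Which of the three places on the tray it has changes from start to start.
- cup_medium: The medium of the tray's three shallow round grey cups, fixed: 56 mm outside, 48 mm inside, 14 mm high, floor 4 mm thick (so 10 mm deep). Origin: centre of its underside, which stands on the tray's floor 4 mm above the bench; z up. An objective standing in it has its underside 4 mm above this origin. Which of the three places on the tray it has changes from start to start.
- cup_large: The large of the tray's three shallow round grey cups, fixed: 66 mm outside, 58 mm inside, 14 mm high, floor 4 mm thick (so 10 mm deep). Origin: centre of its underside, which stands on the tray's floor 4 mm above the bench; z up. An objective standing in it has its underside 4 mm above this origin. Which of the three places on the tray it has changes from start to start.
- tray: The white objective tray, fixed: 90 mm (its x) by 260 mm (its y), floor and walls 4 mm thick, rim 10 mm high. It carries the three grey cups in a row along its y, 80 mm apart, one at the middle. Origin: centre of its underside, on the bench.
- eyepiece_1: One of two identical eyepieces, loose look-alikes that do not belong in the tray: an aluminium tube 30 mm across and 22 mm high, with a wider head 40 mm across on top and a black rubber rim 42 mm across around a large (29 mm) flat lens; 48 mm tall, no cone. Origin: centre of its underside; z up.
- eyepiece_2: One of two identical eyepieces, loose look-alikes that do not belong in the tray: an aluminium tube 30 mm across and 22 mm high, with a wider head 40 mm across on top and a black rubber rim 42 mm across around a large (29 mm) flat lens; 48 mm tall, no cone. Origin: centre of its underside; z up.
- dish: Closed low round culture dish with a white lid, loose, 58 mm across, 15 mm high, a bystander to be left alone. Origin: centre of its underside; z up.
There are look-alikes about, which are no part of the job. Leave any green look-alike of the objective_medium alone.

How it is judged:
By the outcome, as a careful person would: the job done as asked, in the order asked, and still so for the second after the job is handed in, with the robot touching nothing.
It also fails if it takes over 83 s, if anything falls off the work surface, if the arm or the gripper's body presses on something with over 40 N, if the wrist force passes 120 N, or if a joint passes its speed limit or range.

### The arm

A 7-joint arm with a two-finger parallel gripper is mounted at the origin on the work surface. World frame = base frame: x ahead of the robot, y to its left, z up, the work surface at z = 0. Lengths are in m, angles in rad, forces in N, time in s.
With the tool pointing down it reaches from about 0.425 to 0.95 m from the base axis. Payload 4.7 kg.
Tool frame: the origin (TCP) lies midway between the tips of the shut fingers; the grasp point (between the pads) lies 19 mm behind it; z points along the fingers, y is the direction in which the jaws open and shut (so a half turn about z gives the same grasp; the last joint's range is limited). The gripper opens to 85 mm and grips with 20 to 120 N. Pads are 22 mm wide; open, the fingers measure 114 mm over their backs; the gripper's body (76 mm by 85 mm) begins 54 mm behind the grasp point. The pads swing forward as they close: fully open they stand 13 mm farther back than shut.
Start: joints at [1.29, 0.469, -0.049, 1.532, 0.024, 1.141, -0.082], TCP at [0.168, -0.654, 0.21] pointing down, gripper open.
Joint ranges: [-2.59, 2.59], [-0.33, 1.99], [-1.39, 1.29], [0.1, 2.45], [-1.04, 4.18], [0.21, 1.99], [-2.66, 2.66]. Speed limits (rad/s): [2.57, 2.57, 3.14, 3.14, 3.14, 3.14, 3.14].

### API

Orientations are given as a 3x3 rotation matrix whose columns are the frame's x, y, z axes.
In Python, from plant import r gives the robot as it stands.
- The arm moves only by the tool play_rows, never from a script. Its argument "rows" is a list of rows, each an object of numbers: "x", "y", "z": the shift along the tool's x, y, z in cm; "yaw": the turn about the tool's z in degrees; "hand": the gripper command: -1 is shut, 1 is fully open, values between are in proportion. A call has 1 to 8 rows; each row shifts and turns the commanded pose from where the row before left it, along the tool's axes as they then stand; what a row does not reach is not made up. A row lasts 1/10 s, in which the tool goes at most 50 mm and 8.59 degrees, less where a joint would pass 70% of its speed; a pose out of reach is approached as far as the arm can. A call with a gripper value outside its range is refused whole. The fingers move at their own pace and stop on an object; "squeeze" is the grip in N (left out, the last holds). Time passes only in rows, so rows that do not move let the fingers close. It gives the time, the measured TCP pose, the force and the opening at its end, in the units of the state.
- r.get_obs(): the state, without advancing time (a new reading comes with each control period).
- r.capture(name): name is "side" or "top" or "wrist"; returns the picture (420x560x3 uint8, blue, green, red); there is no depth.
- r.camera_info(name): a dict with "intrinsics" (3x3 intrinsics, pixels), "k1" (the pictures are not rectified: a ray, as slopes to the right and down, at radius r is drawn at 1 + k1 r^2 times it, then the intrinsics apply), "eye" and "orientation" of the camera in the world. Camera axes: x right, y up, looking along -z (the intrinsics and any distortion apply to the point x, -y, -z); pixel columns grow to the right and rows downward; lengths in m; the calibration is good to about 2 mm. A picture is of the moment at which its call begins: read the wrist's pose just before it. camera_info takes no time and is no camera call; for the wrist camera it gives the pose at the moment of the call.
- r.hand_in(): hands the job in, once; it reports no verdict.
The state is a dict: "time_s": time; "joints": joint angles; "joint_velocities": joint speeds; "joint_torque": joint torques, N m; "tcp_pos": TCP position; "tool_rot": TCP orientation; "contact_force": force on the tool from outside, world axes, zero at the start; "wrist_torque": the same for the moment, N m; "grip_width": finger opening in m.
Only numpy, scipy, OpenCV 4.12 (cv2) and the standard library are available. Lean on these libraries where they do the work, as an engineer would, in place of code of your own. Each camera call takes 0.05 s, during which the arm holds its last target.

## Working session

There is one attempt and no reset: what is moved stays moved. The work goes in short steps, Python scripts to look and compute and a tool call to move; the robot and the scene stay as the last step left them, time stands still between calls to the robot, and variables do not carry over. Pictures are saved under pics/ and viewed, and the job is handed in when it is done.

Besides the shell and the picture viewer there is one more tool, called after "Request:" as name(argument=value, ...), one argument or row to a line, values as JSON. play_rows: Moves the arm, as the interface text tells. Its arguments: {"type":"object","properties":{"rows":{"type":"array"},"squeeze":{"type":"number"}},"required":["rows"]}

```bash
ls; mkdir -p pics; python3 - <<'E'
from plant import r
import cv2
o=r.get_obs();print(o)
for n in ("top","side","wrist"):
    i=r.camera_info(n);print(n,i)
    cv2.imwrite(f"pics/a_{n}.png",r.capture(n))
E
```

```text
pics
{'time_s': 0.0, 'joints': array([ 1.29007803,  0.46944295, -0.04860352,  1.53371733,  0.02412166,
        1.14096574, -0.0822998 ]), 'joint_velocities': array([-0.00019067,  0.00124807, -0.00113507, -0.00019568, -0.00015985,
       -0.00076473,  0.00105732]), 'joint_torque': array([ 5.21861551e-06, -5.10315299e+01, -4.65192972e-02, -2.37711883e+01,
        1.06863747e-02,  7.75721390e-03,  3.60181858e-06]), 'tcp_pos': array([ 0.16803809, -0.6531013 ,  0.20915055]), 'tool_rot': array([[ 9.68448723e-01,  2.49212253e-01, -5.68794007e-04],
       [ 2.49212887e-01, -9.68446937e-01,  1.86191915e-03],
       [-8.68337477e-05, -1.94492402e-03, -9.99998105e-01]]), 'contact_force': array([0.53390042, 0.28937362, 0.56617755]), 'wrist_torque': array([ 0.05967555, -0.01483269, -0.01422782]), 'grip_width': 0.0853387042739172}
top {'intrinsics': array([[545.52972068,   0.        , 278.22817693],
       [  0.        , 545.52972068, 204.80199058],
       [  0.        ,   0.        ,   1.        ]]), 'k1': -0.07893502103702325, 'eye': array([ 0.35968092, -0.01177844,  1.21057081]), 'orientation':
[... 284 characters left out ...]
     ,   0.        ,   1.        ]]), 'k1': -0.003363218466913362, 'eye': array([0.37140387, 0.5242952 , 0.59901162]), 'orientation': array([[-0.97507283,  0.15686847, -0.15692436],
       [-0.22187966, -0.69426762,  0.68466188],
       [-0.00154564,  0.70241352,  0.71176742]])}
wrist {'intrinsics': array([[373.5302737 ,   0.        , 276.79260944],
       [  0.        , 373.5302737 , 205.94993877],
       [  0.        ,   0.        ,   1.        ]]), 'k1': -0.015621706196111277, 'eye': array([ 0.24879492, -0.63352766,  0.37356719]), 'orientation': array([[ 0.24968821,  0.9162101 ,  0.31339248],
       [-0.968325  ,  0.23677654,  0.07926891],
       [-0.00157701, -0.32325828,  0.94630946]])}
```

View pics/a_top.png

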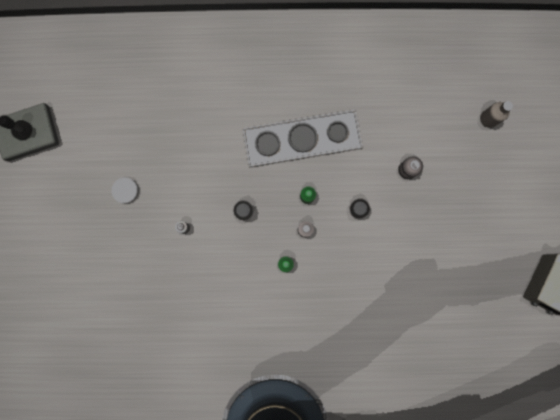

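View pics/a_side.png

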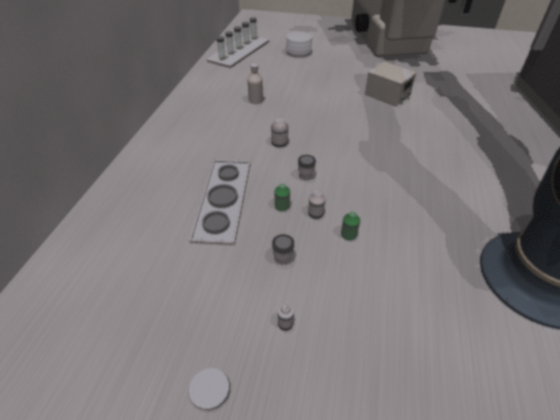

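View pics/a_wrist.png

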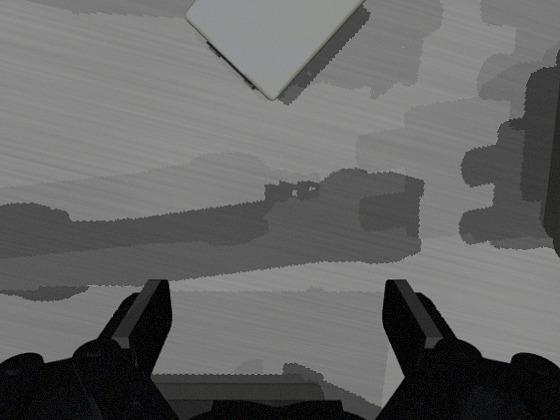

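The top view shows the small objective near (183,228), the medium near (306,229) and the large near (411,167). Cups: medium (268,144), large (303,137), small (338,132). I'll zoom in to measure.

```bash
cat > h.py <<'E'
import numpy as np, cv2
from plant import r
def ray(n,u,v,info=None):
    i=info or r.camera_info(n)
    K=i["intrinsics"]; p=cv2.undistortPoints(np.array([[[u,v]]],float),K,np.array([i["k1"],0,0,0,0.]))[0,0]
    d=np.asarray(i["orientation"])@np.array([p[0],-p[1],-1]); return np.asarray(i["eye"]),d
def onz(n,u,v,z,info=None):
    e,d=ray(n,u,v,info); return e+d*(z-e[2])/d[2]
def proj(n,P,info=None):
    i=info or r.camera_info(n)
    q=np.asarray(i["orientation"]).T@(np.asarray(P)-i["eye"]); s=np.array([q[0]/-q[2],-q[1]/-q[2]])
    s=s*(1+i["k1"]*(s@s)); K=i["intrinsics"]; return K[0,0]*s[0]+K[0,2],K[1,1]*s[1]+K[1,2]
E
python3 - <<'E'
from h import *
t=cv2.imread("pics/a_top.png")
def crop(u,v,w=26,k=7): return cv2.resize(t[v-w:v+w,u-w:u+w],None,fx=k,fy=k,interpolation=cv2.INTER_NEAREST)
c=[crop(183,228,18,7),crop(306,229,18,7),crop(411,167,18,7)]
cv2.imwrite("pics/b_obj.png",np.hstack(c))
cv2.imwrite("pics/b_tray.png",cv2.resize(t[105:172,238:368],None,fx=6,fy=6,interpolation=cv2.INTER_NEAREST))
for nm,u,v,z in [("s",183,227,.05),("m",306,229,.058),("l",411,167,.066),("cm",268,144,.018),("cl",303,137,.018),("cs",338,132,.018)]:
    print(nm,onz("top",u,v,z).round(4))
E
```

```text
s [0.435 0.189 0.05 ]
m [ 0.4274 -0.073   0.058 ]
l [ 0.5568 -0.2993  0.066 ]
cm [0.62   0.0063 0.018 ]
cl [ 0.6351 -0.0718  0.018 ]
cs [ 0.6458 -0.1503  0.018 ]
```

View pics/b_obj.png

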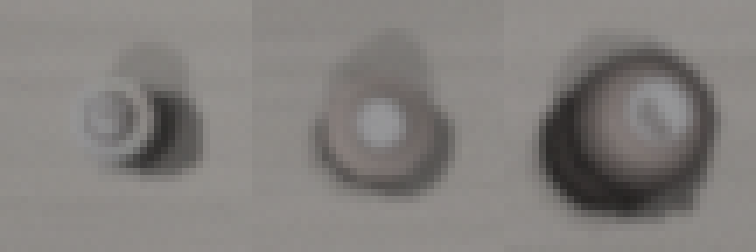

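View pics/b_tray.png

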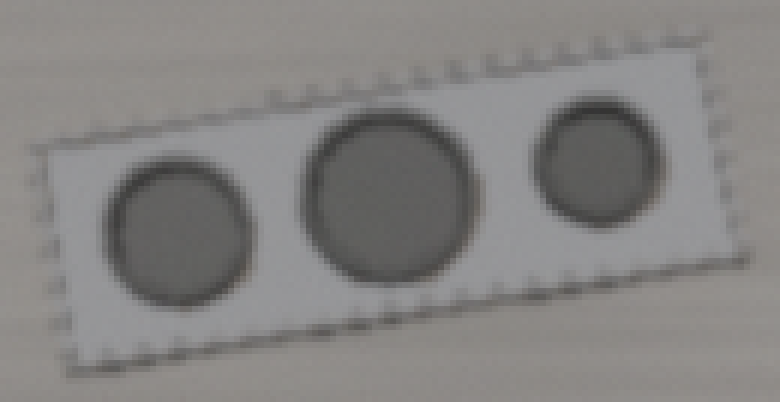

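```bash
python3 - <<'E'
from h import *
t=cv2.imread("pics/a_side.png")
def crop(u,v,w=18,k=7): return cv2.resize(t[v-w:v+w,u-w:u+w],None,fx=k,fy=k,interpolation=cv2.INTER_NEAREST)
cv2.imwrite("pics/b_side.png",np.hstack([crop(285,316),crop(317,204),crop(280,132)]))
for nm,u,v,z in [("s",180.2,226.2,.05),("m",305.8,228,.058),("l",414.6,163.6,.066),("cm",267.5,143.2,.018),("cl",302.2,137.2,.018),("cs",337.2,131.5,.018)]:
    P=onz("top",u,v,z); print(nm,P.round(4),np.round(proj("side",P),1))
E
```

```text
s [0.4367 0.195  0.05  ] [285.7 306.9]
m [ 0.4295 -0.0726  0.058 ] [317.  192.7]
l [ 0.5641 -0.3074  0.066 ] [278.2 119.8]
cm [0.6218 0.0074 0.018 ] [216.1 219. ]
cl [ 0.6346 -0.07    0.018 ] [222.3 193.1]
cs [ 0.6469 -0.1485  0.018 ] [228.1 170. ]
```

View pics/b_side.png

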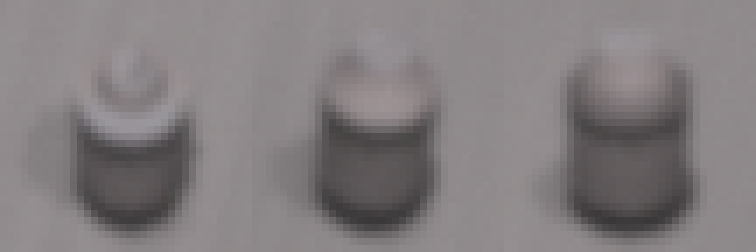

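Request:
play_rows(
  rows=[
    {"yaw":7.2,"hand":1},
    {"yaw":7.2},
    {"x":3.3,"y":-3.5},
    {"x":3.3,"y":-3.5},
    {"x":3.3,"y":-3.5},
    {"x":3.3,"y":-3.5},
    {"x":3.3,"y":-3.5},
    {"x":3.3,"y":-3.5},
  ],
)

```text
$.rows[0]: bad value
```

The side crops show the noses at about (286,307), (317,192) and (280,119). These match the projections to 1–2 px.

Request:
play_rows(
  rows=[
    {"x":0,"y":0,"z":0,"yaw":7.2,"hand":1},
    {"x":0,"y":0,"z":0,"yaw":7.2,"hand":1},
    {"x":3.3,"y":-3.5,"z":0,"yaw":0,"hand":1},
    {"x":3.3,"y":-3.5,"z":0,"yaw":0,"hand":1},
    {"x":3.3,"y":-3.5,"z":0,"yaw":0,"hand":1},
    {"x":3.3,"y":-3.5,"z":0,"yaw":0,"hand":1},
    {"x":3.3,"y":-3.5,"z":0,"yaw":0,"hand":1},
    {"x":3.3,"y":-3.5,"z":0,"yaw":0,"hand":1},
  ],
)

```text
time_s: 0.95
tcp_pos: [0.3671, -0.4419, 0.2101]
tool_rot: [[1.0, 0.0, -0.0], [0.0, -1.0, 0.0], [-0.0, -0.0, -1.0]]
contact_force: [0.3, -0.7, -0.3]
grip_width: 0.0851
```

Request:
play_rows(
  rows=[
    {"x":3.3,"y":-3.5,"z":0,"yaw":0,"hand":1},
    {"x":3.3,"y":-3.5,"z":0,"yaw":0,"hand":1},
    {"x":2,"y":-4.5,"z":0,"yaw":0,"hand":1},
    {"x":0,"y":-4.9,"z":0,"yaw":0,"hand":1},
    {"x":0,"y":-4.9,"z":0,"yaw":0,"hand":1},
    {"x":0,"y":-4.9,"z":0,"yaw":0,"hand":1},
    {"x":0,"y":-4.9,"z":0,"yaw":0,"hand":1},
    {"x":0,"y":-4.9,"z":0,"yaw":0,"hand":1},
  ],
)

```text
time_s: 1.75
tcp_pos: [0.4514, -0.0817, 0.2102]
tool_rot: [[1.0, 0.0, 0.0], [0.0, -1.0, -0.0], [0.0, 0.0, -1.0]]
contact_force: [1.1, -0.3, -0.8]
grip_width: 0.0854
```

Request:
play_rows(
  rows=[
    {"x":0,"y":-4.9,"z":0,"yaw":0,"hand":1},
    {"x":0,"y":-4.9,"z":0,"yaw":0,"hand":1},
    {"x":0,"y":-4.9,"z":0,"yaw":0,"hand":1},
    {"x":0,"y":-4.9,"z":0,"yaw":0,"hand":1},
    {"x":0,"y":-4.9,"z":0,"yaw":0,"hand":1},
    {"x":-1,"y":-3.5,"z":0,"yaw":0,"hand":1},
    {"x":-1,"y":0,"z":0,"yaw":0,"hand":1},
    {"x":0,"y":0,"z":0,"yaw":0,"hand":1},
  ],
)

```text
time_s: 2.55
tcp_pos: [0.4303, 0.1967, 0.2099]
tool_rot: [[1.0, 0.003, -0.001], [0.003, -1.0, -0.001], [-0.001, 0.001, -1.0]]
contact_force: [-0.1, -0.0, 0.5]
grip_width: 0.0852
```

```bash
python3 - <<'E'
from h import *
i=r.camera_info("wrist"); print(r.get_obs()["tcp_pos"])
im=r.capture("wrist"); cv2.imwrite("pics/c_w.png",im)
print(i["eye"], proj("wrist",[.4367,.195,.05],i), proj("wrist",[.4367,.195,.0],i))
E
```

```text
[0.4302943  0.19674468 0.20986649]
[0.51376994 0.19635527 0.37407593] (np.float64(277.5761014235744), np.float64(169.72372767064678)) (np.float64(277.42498491809806), np.float64(158.27098762694084))
```

View pics/c_w.png

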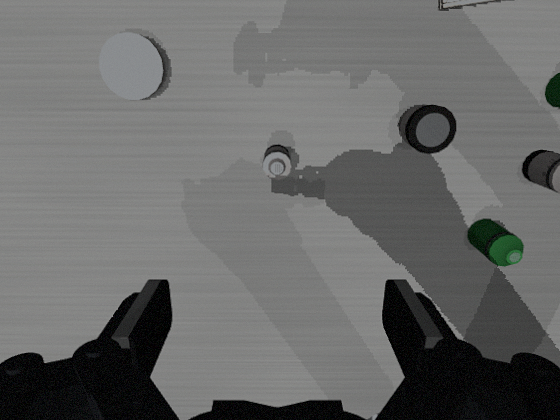

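The nose appears at (277,167) against a prediction of (277.6,169.7). That is about 2 mm in x and exact in y, so I'm descending.

Request:
play_rows(
  rows=[
    {"x":0.8,"y":0.15,"z":4.5,"yaw":0,"hand":1},
    {"x":0,"y":0,"z":4.5,"yaw":0,"hand":1},
    {"x":0,"y":0,"z":4.5,"yaw":0,"hand":1},
    {"x":0,"y":0,"z":3,"yaw":0,"hand":1},
    {"x":0,"y":0,"z":2,"yaw":0,"hand":1},
    {"x":0,"y":0,"z":1.4,"yaw":0,"hand":1},
    {"x":0,"y":0,"z":0,"yaw":0,"hand":1},
    {"x":0,"y":0,"z":0,"yaw":0,"hand":0.0},
  ],
  squeeze=30,
)

```text
time_s: 3.4
tcp_pos: [0.4406, 0.1936, 0.0113]
tool_rot: [[1.0, -0.002, 0.0], [-0.002, -1.0, -0.001], [0.0, 0.001, -1.0]]
contact_force: [0.5, 0.5, -0.2]
grip_width: 0.0732
```

```bash
python3 - <<'E'
from h import *
i=r.camera_info("wrist"); print(r.get_obs()["tcp_pos"],r.get_obs()["grip_width"])
im=r.capture("wrist"); cv2.imwrite("pics/d_w.png",im)
E
```

```text
[0.44059206 0.19364664 0.01131616] 0.07323221833243469
```

View pics/d_w.png

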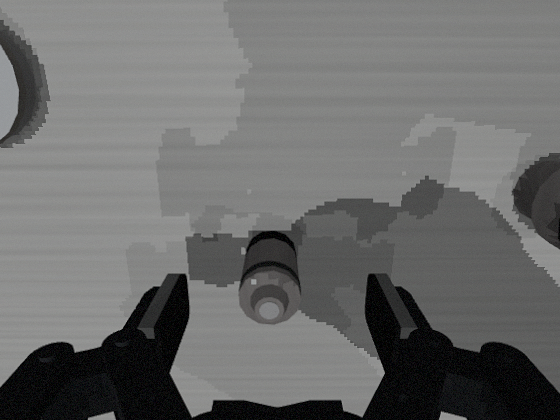

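```bash
python3 - <<'E'
from h import *
i=r.camera_info("wrist");print(onz("wrist",269,309,.05,i), r.get_obs()["tcp_pos"])
E
```

```text
[0.43808746 0.19630717 0.05      ] [0.44089072 0.19417504 0.01184315]
```

Request:
play_rows(
  rows=[
    {"x":-0.3,"y":-0.2,"z":0,"yaw":0,"hand":0.0},
    {"x":0,"y":0,"z":0,"yaw":0,"hand":-0.25},
    {"x":0,"y":0,"z":0,"yaw":0,"hand":-0.3},
    {"x":0,"y":0,"z":0,"yaw":0,"hand":-0.35},
    {"x":0,"y":0,"z":0,"yaw":0,"hand":-0.4},
    {"x":0,"y":0,"z":0,"yaw":0,"hand":-0.5},
    {"x":0,"y":0,"z":0,"yaw":0,"hand":-1},
    {"x":0,"y":0,"z":0,"yaw":0,"hand":-1},
  ],
  squeeze=30,
)

```text
time_s: 4.25
tcp_pos: [0.4371, 0.1969, 0.0117]
tool_rot: [[1.0, 0.0, 0.001], [0.0, -1.0, -0.0], [0.001, 0.0, -1.0]]
contact_force: [-0.2, -1.3, 5.0]
grip_width: 0.0241
```

Request:
play_rows(
  rows=[
    {"x":0,"y":0,"z":0,"yaw":0,"hand":-1},
    {"x":0,"y":0,"z":-0.7,"yaw":0,"hand":-1},
    {"x":0,"y":0,"z":-1.5,"yaw":0,"hand":-1},
    {"x":0,"y":0,"z":-2.5,"yaw":0,"hand":-1},
    {"x":0,"y":0,"z":-3,"yaw":0,"hand":-1},
    {"x":0,"y":0,"z":-2.5,"yaw":0,"hand":-1},
    {"x":0,"y":0,"z":-1.3,"yaw":0,"hand":-1},
    {"x":0,"y":0,"z":-0.5,"yaw":0,"hand":-1},
  ],
)

```text
time_s: 5.05
tcp_pos: [0.4374, 0.1971, 0.1324]
tool_rot: [[1.0, 0.0, 0.002], [0.0, -1.0, 0.001], [0.002, -0.001, -1.0]]
contact_force: [0.1, 0.2, -0.7]
grip_width: 0.0244
```

Request:
play_rows(
  rows=[
    {"x":0.8,"y":1.2,"z":0,"yaw":0,"hand":-1},
    {"x":1.4,"y":2.2,"z":0,"yaw":0,"hand":-1},
    {"x":1.8,"y":3,"z":0,"yaw":0,"hand":-1},
    {"x":1.8,"y":3,"z":0,"yaw":0,"hand":-1},
    {"x":1.8,"y":3,"z":0,"yaw":0,"hand":-1},
    {"x":1.8,"y":3,"z":0,"yaw":0,"hand":-1},
    {"x":1.8,"y":3,"z":0,"yaw":0,"hand":-1},
    {"x":1.8,"y":3,"z":0,"yaw":0,"hand":-1},
  ],
)

```text
time_s: 5.85
tcp_pos: [0.5665, -0.0184, 0.1297]
tool_rot: [[1.0, 0.001, -0.003], [0.001, -1.0, -0.0], [-0.003, 0.0, -1.0]]
contact_force: [0.8, -0.0, -0.3]
grip_width: 0.0243
```

Request:
play_rows(
  rows=[
    {"x":1.8,"y":3,"z":0,"yaw":0,"hand":-1},
    {"x":1.8,"y":3,"z":0,"yaw":0,"hand":-1},
    {"x":1.8,"y":3,"z":0,"yaw":0,"hand":-1},
    {"x":1.4,"y":2.2,"z":0,"yaw":0,"hand":-1},
    {"x":0.5,"y":1,"z":0,"yaw":0,"hand":-1},
    {"x":0,"y":0.4,"z":0,"yaw":0,"hand":-1},
    {"x":0,"y":0,"z":0,"yaw":0,"hand":-1},
  ],
)

```text
time_s: 6.55
tcp_pos: [0.639, -0.1422, 0.1304]
tool_rot: [[1.0, 0.001, -0.002], [0.001, -1.0, 0.001], [-0.002, -0.001, -1.0]]
contact_force: [0.6, 0.7, -1.6]
grip_width: 0.0243
```

```bash
python3 - <<'E'
from h import *
i=r.camera_info("wrist"); print(r.get_obs()["tcp_pos"],r.get_obs()["grip_width"])
im=r.capture("wrist"); cv2.imwrite("pics/e_w.png",im)
for n,P in dict(cm=[.6218,.0074,.018],cl=[.6346,-.07,.018],cs=[.6469,-.1485,.018]).items(): print(n,np.round(proj("wrist",P,i),1))
E
```

```text
[ 0.63898112 -0.14215301  0.1303945 ] 0.02431162299583777
cm [ 86.6 212.5]
cl [182.9 197.2]
cs [284.  182.1]
```

View pics/e_w.png

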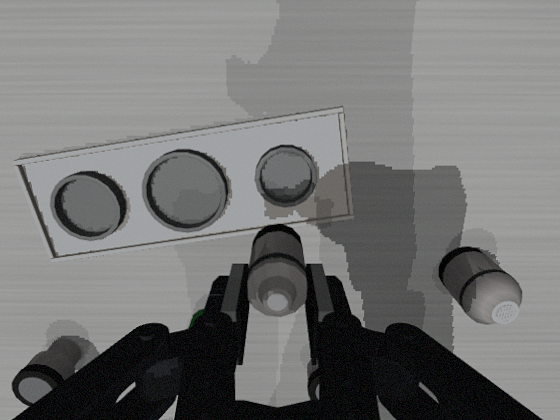

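The objective hangs upright in the gripper. The cup rims appear about 6 px higher than predicted (small cup near (287,176)), so I'm measuring them properly.

```bash
python3 - <<'E'
from h import *
im=cv2.imread("pics/e_w.png"); i=r.camera_info("wrist")
cv2.imwrite("pics/e_z.png",cv2.resize(im[100:260,10:360],None,fx=2.2,fy=2.2,interpolation=cv2.INTER_CUBIC))
print("nose",onz("wrist",279,301,.1304-.0117+.05,i), "cs",onz("wrist",287,176,.018,i))
g=cv2.cvtColor(im,cv2.COLOR_BGR2GRAY)
print(g[140:215,287])
E
```

```text
nose [ 0.63992838 -0.14318276  0.1687    ] cs [ 0.65178196 -0.14991456  0.018     ]
[163 164 162 166 135  47  27  61  96 103  93  89  90 103 113 111 114 113
 112 111 113 110 113 114 112 112 111 109 113 113 111 114 115 112 113 113
 112 112 116 109 114 112 113 114 114 112  92  66  71  68  71  71  74  72
  64  49  39  49  42  40  26  32  37  53  66  62  59 101 119 118 117 117
 116 115 116]
```

View pics/e_z.png

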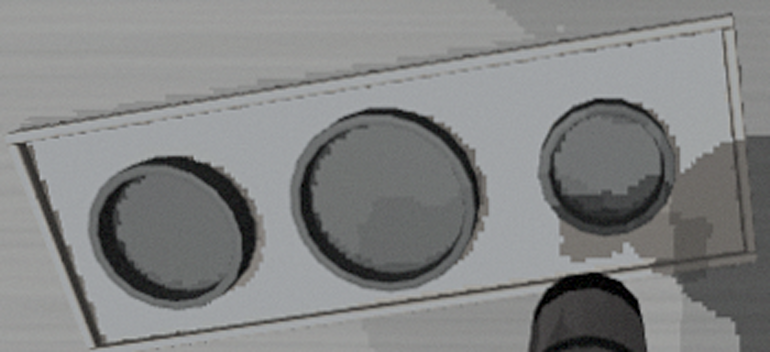

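Request:
play_rows(
  rows=[
    {"x":0.5,"y":0.35,"z":0.5,"yaw":0,"hand":-1},
    {"x":0.45,"y":0.3,"z":1.5,"yaw":0,"hand":-1},
    {"x":0,"y":0,"z":2.4,"yaw":0,"hand":-1},
    {"x":0,"y":0,"z":2.5,"yaw":0,"hand":-1},
    {"x":0,"y":0,"z":1.5,"yaw":0,"hand":-1},
    {"x":0,"y":0,"z":0.8,"yaw":0,"hand":-1},
    {"x":0,"y":0,"z":0.2,"yaw":0,"hand":-1},
    {"x":0,"y":0,"z":0,"yaw":0,"hand":-1},
  ],
)

```text
time_s: 7.4
tcp_pos: [0.65, -0.1494, 0.0375]
tool_rot: [[1.0, 0.001, 0.001], [0.001, -1.0, -0.0], [0.001, 0.0, -1.0]]
contact_force: [0.4, 0.1, -0.4]
grip_width: 0.0242
```

```bash
python3 - <<'E'
from h import *
im=r.capture("wrist"); cv2.imwrite("pics/f_w.png",im);print(r.get_obs()["tcp_pos"])
E
```

```text
[ 0.650282   -0.14949333  0.03808633]
```

View pics/f_w.png

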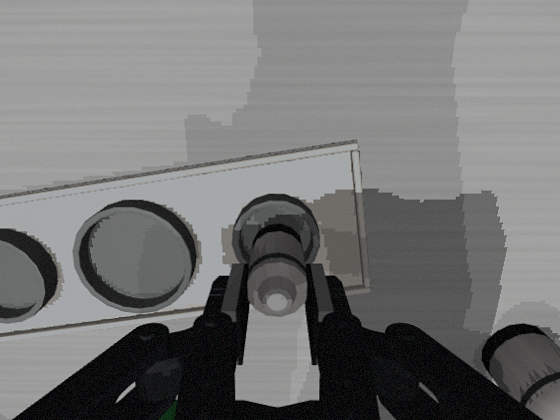

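Request:
play_rows(
  rows=[
    {"x":0.15,"y":0,"z":0.5,"yaw":0,"hand":-1},
    {"x":0,"y":0,"z":0.5,"yaw":0,"hand":-1},
    {"x":0,"y":0,"z":0.3,"yaw":0,"hand":-1},
    {"x":0,"y":0,"z":0.2,"yaw":0,"hand":-1},
    {"x":0,"y":0,"z":0.1,"yaw":0,"hand":-1},
    {"x":0,"y":0,"z":0,"yaw":0,"hand":-1},
  ],
)

```text
time_s: 8.05
tcp_pos: [0.6509, -0.1495, 0.021]
tool_rot: [[1.0, 0.0, -0.0], [0.0, -1.0, 0.0], [-0.0, -0.0, -1.0]]
contact_force: [-0.5, -0.3, -0.0]
grip_width: 0.0244
```

Request:
play_rows(
  rows=[
    {"x":0,"y":0,"z":0.05,"yaw":0,"hand":-1},
    {"x":0,"y":0,"z":0.05,"yaw":0,"hand":-1},
    {"x":0,"y":0,"z":0,"yaw":0,"hand":-1},
  ],
)

```text
time_s: 8.35
tcp_pos: [0.651, -0.1495, 0.0202]
tool_rot: [[1.0, 0.001, 0.0], [0.001, -1.0, -0.0], [0.0, 0.0, -1.0]]
contact_force: [0.9, 0.1, -0.6]
grip_width: 0.0245
```

Request:
play_rows(
  rows=[
    {"x":0,"y":0,"z":0.05,"yaw":0,"hand":-1},
    {"x":0,"y":0,"z":0.05,"yaw":0,"hand":-1},
    {"x":0,"y":0,"z":0,"yaw":0,"hand":-1},
  ],
)

```text
time_s: 8.65
tcp_pos: [0.6513, -0.1495, 0.0198]
tool_rot: [[1.0, 0.001, 0.001], [0.001, -1.0, -0.0], [0.001, 0.0, -1.0]]
contact_force: [-0.5, -0.4, 3.2]
grip_width: 0.0242
```

```bash
python3 - <<'E'
from h import *
for _ in range(2):
  im=r.capture("wrist");o=r.get_obs();print(o["tcp_pos"],o["contact_force"])
cv2.imwrite("pics/g_w.png",im[150:350,150:420].repeat(2,0).repeat(2,1))
E
```

```text
[ 0.6512462  -0.14949805  0.01974915] [-1.20298779 -0.65083588  3.83618893]
[ 0.65124134 -0.14955129  0.01977988] [-1.29719086 -0.5810356   4.21066092]
```

View pics/g_w.png

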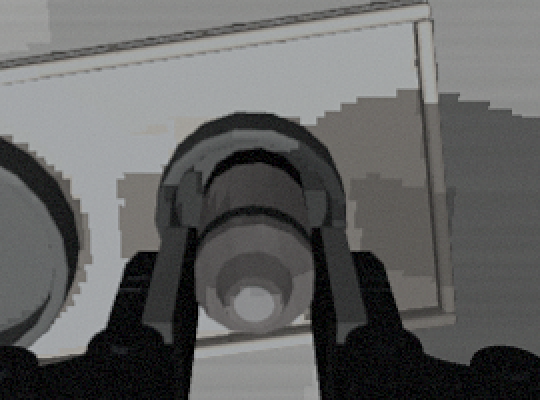

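Touchdown is at z = 0.0198, as expected, with about 4 N. Releasing gently.

Request:
play_rows(
  rows=[
    {"x":0,"y":0,"z":0,"yaw":0,"hand":-0.38},
    {"x":0,"y":0,"z":0,"yaw":0,"hand":-0.3},
    {"x":0,"y":0,"z":0,"yaw":0,"hand":-0.15},
    {"x":0,"y":0,"z":0,"yaw":0,"hand":-0.05},
    {"x":0,"y":0,"z":0,"yaw":0,"hand":0.0},
    {"x":0,"y":0,"z":-0.5,"yaw":0,"hand":0.0},
    {"x":0,"y":0,"z":-1.5,"yaw":0,"hand":0.0},
    {"x":0,"y":0,"z":-3,"yaw":0,"hand":0.0},
  ],
)

```text
time_s: 9.55
tcp_pos: [0.6494, -0.1493, 0.0685]
tool_rot: [[1.0, 0.001, -0.004], [0.001, -1.0, 0.001], [-0.004, -0.001, -1.0]]
contact_force: [-0.5, -0.2, 0.5]
grip_width: 0.0424
```

Request:
play_rows(
  rows=[
    {"x":0,"y":0,"z":-4.5,"yaw":0,"hand":0.5},
    {"x":-2,"y":0,"z":-4.5,"yaw":0,"hand":1},
    {"x":-4.3,"y":-1.5,"z":-2,"yaw":0,"hand":1},
    {"x":-4.3,"y":-1.5,"z":0,"yaw":0,"hand":1},
    {"x":-4.3,"y":-1.5,"z":0,"yaw":0,"hand":1},
    {"x":-4.3,"y":-1.5,"z":0,"yaw":0,"hand":1},
    {"x":-2.5,"y":-1.5,"z":0,"yaw":0,"hand":1},
    {"x":0,"y":0,"z":0,"yaw":0,"hand":1},
  ],
)

```text
time_s: 10.35
tcp_pos: [0.4307, -0.073, 0.1803]
tool_rot: [[1.0, 0.003, -0.0], [0.003, -1.0, -0.002], [-0.0, 0.002, -1.0]]
contact_force: [0.5, 1.1, 0.4]
grip_width: 0.0853
```

```bash
python3 - <<'E'
from h import *
i=r.camera_info("wrist"); print(r.get_obs()["tcp_pos"])
im=r.capture("wrist"); cv2.imwrite("pics/h_w.png",im)
print(proj("wrist",[.4295,-.0726,.058],i))
E
```

```text
[ 0.43073367 -0.07296201  0.18034707]
(np.float64(274.871265509568), np.float64(190.07124448070806))
```

View pics/h_w.png

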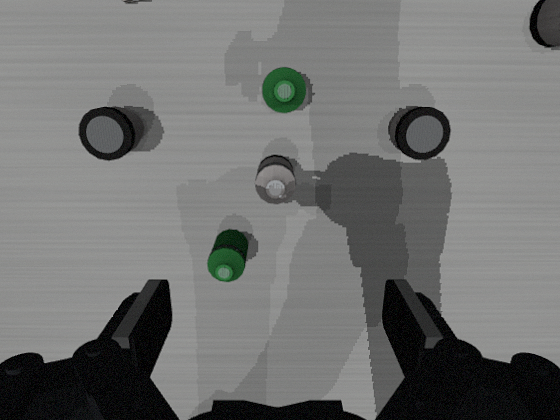

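Medium nose is at (275,187) against a prediction of (274.9,190), the same +2 mm in x. I'm checking clearance to the green look-alikes.

```bash
python3 - <<'E'
from h import *
i=r.camera_info("wrist")
for u,v in [(275,187),(224,271),(284,91)]: print(onz("wrist",u,v,.058,i).round(4))
E
```

```text
[ 0.4347 -0.0737  0.058 ]
[ 0.3594 -0.0298  0.058 ]
[ 0.5081 -0.0803  0.058 ]
```

Request:
play_rows(
  rows=[
    {"x":0.2,"y":0,"z":4,"yaw":0,"hand":1},
    {"x":0,"y":0,"z":4.5,"yaw":0,"hand":1},
    {"x":0,"y":0,"z":4,"yaw":0,"hand":1},
    {"x":0,"y":0,"z":2.5,"yaw":0,"hand":1},
    {"x":0,"y":0,"z":1.4,"yaw":0,"hand":1},
    {"x":0,"y":0,"z":0.6,"yaw":0,"hand":0.8},
    {"x":0,"y":0,"z":0,"yaw":0,"hand":0.4},
    {"x":0,"y":0,"z":0,"yaw":0,"hand":0.2},
  ],
)

```text
time_s: 11.2
tcp_pos: [0.4373, -0.0748, 0.01]
tool_rot: [[1.0, 0.0, 0.002], [0.0, -1.0, -0.0], [0.002, 0.0, -1.0]]
contact_force: [0.1, 0.5, 0.5]
grip_width: 0.0513
```

```bash
python3 - <<'E'
from h import *
i=r.camera_info("wrist"); print(r.get_obs()["tcp_pos"])
im=r.capture("wrist"); cv2.imwrite("pics/i_w.png",im)
print(proj("wrist",[.4325,-.0735,.058],i))
E
```

```text
[ 0.43729169 -0.07479842  0.00997813]
(np.float64(270.82155226206396), np.float64(328.99545482207094))
```

View pics/i_w.png

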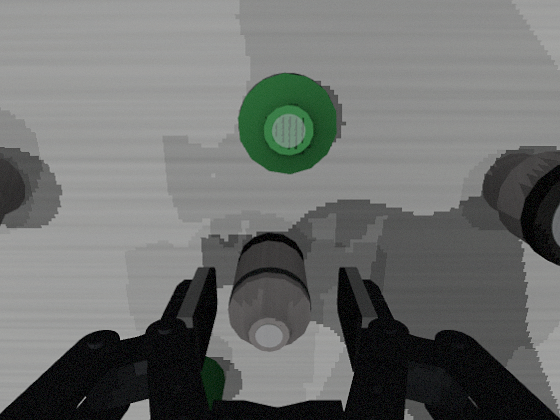

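Request:
play_rows(
  rows=[
    {"x":-0.3,"y":-0.12,"z":0,"yaw":0,"hand":0.2},
    {"x":-0.3,"y":-0.12,"z":0,"yaw":0,"hand":0.2},
    {"x":0,"y":0,"z":0,"yaw":0,"hand":0.1},
    {"x":0,"y":0,"z":0,"yaw":0,"hand":0.0},
    {"x":0,"y":0,"z":0,"yaw":0,"hand":-0.1},
    {"x":0,"y":0,"z":0,"yaw":0,"hand":-0.2},
    {"x":0,"y":0,"z":0,"yaw":0,"hand":-1},
    {"x":0,"y":0,"z":0,"yaw":0,"hand":-1},
  ],
  squeeze=30,
)

```text
time_s: 12.05
tcp_pos: [0.4302, -0.072, 0.0094]
tool_rot: [[1.0, 0.001, 0.0], [0.001, -1.0, -0.0], [0.0, 0.0, -1.0]]
contact_force: [-0.7, 1.4, 4.2]
grip_width: 0.0326
```

Request:
play_rows(
  rows=[
    {"x":0,"y":0,"z":0,"yaw":0,"hand":-1},
    {"x":0,"y":0,"z":-0.7,"yaw":0,"hand":-1},
    {"x":0,"y":0,"z":-1.5,"yaw":0,"hand":-1},
    {"x":0,"y":0,"z":-2.5,"yaw":0,"hand":-1},
    {"x":0,"y":0,"z":-3,"yaw":0,"hand":-1},
    {"x":0,"y":0,"z":-2.5,"yaw":0,"hand":-1},
    {"x":0,"y":0,"z":-1.3,"yaw":0,"hand":-1},
    {"x":0.5,"y":-0.2,"z":-0.5,"yaw":0,"hand":-1},
  ],
)

```text
time_s: 12.85
tcp_pos: [0.4351, -0.0708, 0.1306]
tool_rot: [[1.0, -0.001, 0.002], [-0.001, -1.0, -0.001], [0.002, 0.001, -1.0]]
contact_force: [-0.3, -0.7, -0.9]
grip_width: 0.0321
```

Request:
play_rows(
  rows=[
    {"x":1.5,"y":-0.7,"z":0,"yaw":0,"hand":-1},
    {"x":2.8,"y":-1.2,"z":0,"yaw":0,"hand":-1},
    {"x":3,"y":-1.2,"z":0,"yaw":0,"hand":-1},
    {"x":3,"y":-1.2,"z":0,"yaw":0,"hand":-1},
    {"x":3,"y":-1.2,"z":0,"yaw":0,"hand":-1},
    {"x":2.7,"y":-1.2,"z":0,"yaw":0,"hand":-1},
    {"x":1.5,"y":-0.7,"z":0,"yaw":0,"hand":-1},
    {"x":0.6,"y":-0.3,"z":0,"yaw":0,"hand":-1},
  ],
)

```text
time_s: 13.65
tcp_pos: [0.6174, 0.0092, 0.1272]
tool_rot: [[1.0, 0.002, -0.002], [0.002, -1.0, 0.002], [-0.002, -0.002, -1.0]]
contact_force: [0.0, -0.8, -0.8]
grip_width: 0.0327
```

Request:
play_rows(
  rows=[
    {"x":0,"y":0,"z":1,"yaw":0,"hand":-1},
    {"x":0,"y":0,"z":2.2,"yaw":0,"hand":-1},
    {"x":0,"y":0,"z":2.2,"yaw":0,"hand":-1},
    {"x":0,"y":0,"z":1.5,"yaw":0,"hand":-1},
    {"x":0,"y":0,"z":0.8,"yaw":0,"hand":-1},
    {"x":0,"y":0,"z":0,"yaw":0,"hand":-1},
  ],
)

```text
time_s: 14.25
tcp_pos: [0.6147, 0.0065, 0.0509]
tool_rot: [[1.0, 0.0, -0.003], [0.0, -1.0, -0.0], [-0.003, 0.0, -1.0]]
contact_force: [-0.6, 0.3, -0.9]
grip_width: 0.0328
```

```bash
python3 - <<'E'
from h import *
i=r.camera_info("wrist"); print(r.get_obs()["tcp_pos"])
im=r.capture("wrist"); cv2.imwrite("pics/j_w.png",im)
for z in (.018,): print(np.round(proj("wrist",[.624,.0072,z],i),1))
E
```

```text
[0.61472379 0.00650542 0.05086198]
[273.9 217.1]
```

View pics/j_w.png

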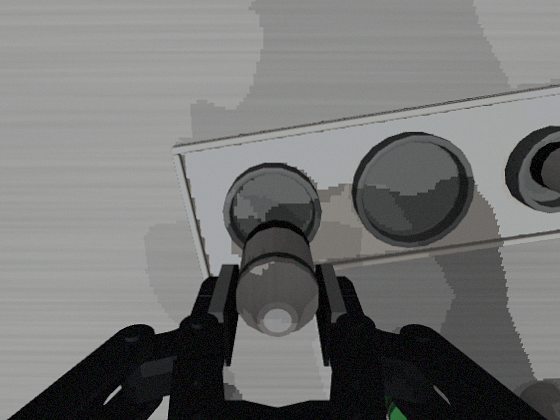

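Request:
play_rows(
  rows=[
    {"x":0.5,"y":-0.1,"z":0,"yaw":0,"hand":-1},
    {"x":0.5,"y":-0.05,"z":0.5,"yaw":0,"hand":-1},
    {"x":0,"y":0,"z":0.6,"yaw":0,"hand":-1},
    {"x":0,"y":0,"z":0.4,"yaw":0,"hand":-1},
    {"x":0,"y":0,"z":0,"yaw":0,"hand":-1},
  ],
)

```text
time_s: 14.8
tcp_pos: [0.6251, 0.0083, 0.0363]
tool_rot: [[1.0, 0.001, -0.002], [0.001, -1.0, -0.0], [-0.002, 0.0, -1.0]]
contact_force: [0.6, 0.1, -1.4]
grip_width: 0.0327
```

```bash
python3 - <<'E'
from h import *
i=r.camera_info("wrist"); print(r.get_obs()["tcp_pos"])
im=r.capture("wrist"); cv2.imwrite("pics/k_w.png",im[150:350,150:420].repeat(2,0).repeat(2,1))
E
```

```text
[0.62509363 0.00826171 0.03625702]
```

View pics/k_w.png

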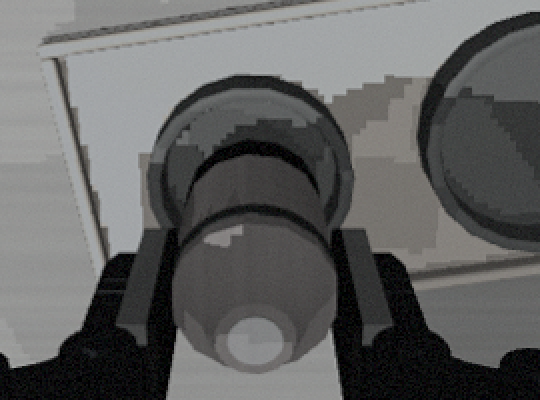

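Request:
play_rows(
  rows=[
    {"x":0.2,"y":-0.1,"z":0.4,"yaw":0,"hand":-1},
    {"x":0,"y":0,"z":0.6,"yaw":0,"hand":-1},
    {"x":0,"y":0,"z":0.4,"yaw":0,"hand":-1},
    {"x":0,"y":0,"z":0.2,"yaw":0,"hand":-1},
    {"x":0,"y":0,"z":0.1,"yaw":0,"hand":-1},
    {"x":0,"y":0,"z":0.1,"yaw":0,"hand":-1},
    {"x":0,"y":0,"z":0,"yaw":0,"hand":-1},
    {"x":0,"y":0,"z":0,"yaw":0,"hand":-1},
  ],
)

```text
time_s: 15.65
tcp_pos: [0.628, 0.0094, 0.0194]
tool_rot: [[1.0, 0.0, 0.0], [0.0, -1.0, -0.0], [0.0, 0.0, -1.0]]
contact_force: [0.2, 0.2, -0.8]
grip_width: 0.0322
```

Request:
play_rows(
  rows=[
    {"x":0,"y":0,"z":0.08,"yaw":0,"hand":-1},
    {"x":0,"y":0,"z":0.08,"yaw":0,"hand":-1},
    {"x":0,"y":0,"z":0.05,"yaw":0,"hand":-1},
    {"x":0,"y":0,"z":0,"yaw":0,"hand":-1},
  ],
)

```text
time_s: 16.05
tcp_pos: [0.6281, 0.0094, 0.0175]
tool_rot: [[1.0, 0.001, 0.0], [0.001, -1.0, -0.0], [0.0, 0.0, -1.0]]
contact_force: [-0.4, -0.7, 1.7]
grip_width: 0.0328
```

Request:
play_rows(
  rows=[
    {"x":0,"y":0,"z":0.04,"yaw":0,"hand":-1},
    {"x":0,"y":0,"z":0,"yaw":0,"hand":-1},
  ],
)

```text
time_s: 16.25
tcp_pos: [0.6282, 0.0094, 0.0175]
tool_rot: [[1.0, 0.0, 0.001], [0.0, -1.0, -0.0], [0.001, 0.0, -1.0]]
contact_force: [-1.6, 0.3, 4.9]
grip_width: 0.0324
```

```bash
python3 - <<'E'
from h import *
i=r.camera_info("wrist"); print(r.get_obs()["contact_force"])
im=r.capture("wrist"); cv2.imwrite("pics/l_w.png",im[150:350,150:420].repeat(2,0).repeat(2,1))
E
```

```text
[-1.58337917  0.28282334  4.88382003]
```

View pics/l_w.png

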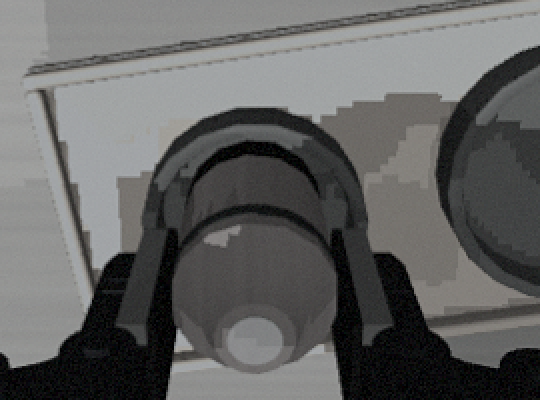

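Request:
play_rows(
  rows=[
    {"x":0,"y":0,"z":0,"yaw":0,"hand":-0.18},
    {"x":0,"y":0,"z":0,"yaw":0,"hand":-0.1},
    {"x":0,"y":0,"z":0,"yaw":0,"hand":0.05},
    {"x":0,"y":0,"z":0,"yaw":0,"hand":0.15},
    {"x":0,"y":0,"z":0,"yaw":0,"hand":0.2},
    {"x":0,"y":0,"z":-0.5,"yaw":0,"hand":0.2},
    {"x":0,"y":0,"z":-1.5,"yaw":0,"hand":0.2},
    {"x":0,"y":0,"z":-3,"yaw":0,"hand":0.2},
  ],
)

```text
time_s: 17.1
tcp_pos: [0.6264, 0.0092, 0.0662]
tool_rot: [[1.0, 0.001, -0.004], [0.001, -1.0, -0.0], [-0.004, 0.0, -1.0]]
contact_force: [0.9, 0.9, -0.0]
grip_width: 0.0513
```

Request:
play_rows(
  rows=[
    {"x":0,"y":0,"z":-4.5,"yaw":0,"hand":0.5},
    {"x":-0.5,"y":1,"z":-4.5,"yaw":0,"hand":1},
    {"x":-1,"y":4.2,"z":-2.2,"yaw":0,"hand":1},
    {"x":-1,"y":4.8,"z":0,"yaw":0,"hand":1},
    {"x":-1,"y":4.8,"z":0,"yaw":0,"hand":1},
    {"x":-1,"y":4.8,"z":0,"yaw":0,"hand":1},
    {"x":-1,"y":4.8,"z":0,"yaw":0,"hand":1},
    {"x":-0.7,"y":4.8,"z":0,"yaw":0,"hand":1},
  ],
)

```text
time_s: 17.9
tcp_pos: [0.5654, -0.2846, 0.1805]
tool_rot: [[1.0, 0.0, 0.002], [0.001, -1.0, -0.001], [0.002, 0.001, -1.0]]
contact_force: [0.5, -0.3, -0.5]
grip_width: 0.0856
```

Request:
play_rows(
  rows=[
    {"x":0,"y":2.4,"z":0,"yaw":0,"hand":1},
    {"x":0,"y":0,"z":0,"yaw":0,"hand":1},
    {"x":0,"y":0,"z":0,"yaw":0,"hand":1},
  ],
)

```text
time_s: 18.2
tcp_pos: [0.5662, -0.3064, 0.1797]
tool_rot: [[1.0, -0.0, 0.001], [-0.0, -1.0, 0.0], [0.001, -0.0, -1.0]]
contact_force: [-0.6, 0.7, -0.3]
grip_width: 0.085
```

```bash
python3 - <<'E'
from h import *
i=r.camera_info("wrist"); print(r.get_obs()["tcp_pos"])
im=r.capture("wrist"); cv2.imwrite("pics/m_w.png",im)
print(proj("wrist",[.5641,-.3074,.066],i))
E
```

```text
[ 0.56621597 -0.30639393  0.17965692]
(np.float64(276.9431113348341), np.float64(194.53220442982337))
```

View pics/m_w.png

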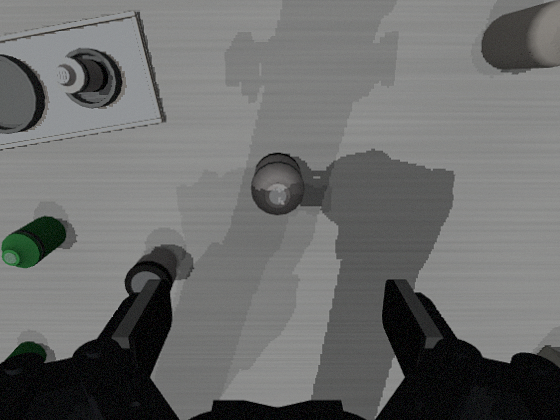

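Request:
play_rows(
  rows=[
    {"x":-0.3,"y":0.1,"z":4,"yaw":0,"hand":1},
    {"x":0,"y":0,"z":4.5,"yaw":0,"hand":1},
    {"x":0,"y":0,"z":4,"yaw":0,"hand":1},
    {"x":0,"y":0,"z":2.5,"yaw":0,"hand":1},
    {"x":0,"y":0,"z":1.4,"yaw":0,"hand":1},
    {"x":0,"y":0,"z":0.6,"yaw":0,"hand":0.8},
    {"x":0,"y":0,"z":0,"yaw":0,"hand":0.6},
    {"x":0,"y":0,"z":0,"yaw":0,"hand":0.5},
  ],
)

```text
time_s: 19.05
tcp_pos: [0.5644, -0.3077, 0.0104]
tool_rot: [[1.0, 0.001, 0.003], [0.001, -1.0, -0.001], [0.003, 0.001, -1.0]]
contact_force: [0.5, 0.2, 0.5]
grip_width: 0.0643
```

```bash
python3 - <<'E'
from h import *
i=r.camera_info("wrist"); print(r.get_obs()["tcp_pos"])
im=r.capture("wrist"); cv2.imwrite("pics/n_w.png",im)
print(proj("wrist",[.5635,-.3075,.066],i))
E
```

```text
[ 0.56442532 -0.30771077  0.01038016]
(np.float64(273.7140109853559), np.float64(333.3786187835741))
```

View pics/n_w.png

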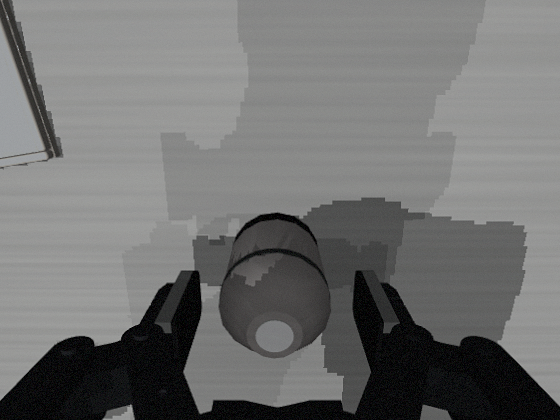

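Request:
play_rows(
  rows=[
    {"x":-0.2,"y":-0.1,"z":0,"yaw":0,"hand":0.5},
    {"x":0,"y":0,"z":0,"yaw":0,"hand":0.35},
    {"x":0,"y":0,"z":0,"yaw":0,"hand":0.25},
    {"x":0,"y":0,"z":0,"yaw":0,"hand":0.15},
    {"x":0,"y":0,"z":0,"yaw":0,"hand":0.05},
    {"x":0,"y":0,"z":0,"yaw":0,"hand":-0.1},
    {"x":0,"y":0,"z":0,"yaw":0,"hand":-1},
    {"x":0,"y":0,"z":0,"yaw":0,"hand":-1},
  ],
  squeeze=40,
)

```text
time_s: 19.9
tcp_pos: [0.5611, -0.3068, 0.0091]
tool_rot: [[1.0, 0.0, 0.0], [0.0, -1.0, -0.0], [0.0, 0.0, -1.0]]
contact_force: [-1.5, 0.7, 4.0]
grip_width: 0.0426
```

Request:
play_rows(
  rows=[
    {"x":0,"y":0,"z":0,"yaw":0,"hand":-1},
    {"x":0,"y":0,"z":-0.7,"yaw":0,"hand":-1},
    {"x":0,"y":0,"z":-1.5,"yaw":0,"hand":-1},
    {"x":0,"y":0,"z":-2.5,"yaw":0,"hand":-1},
    {"x":0,"y":0,"z":-3,"yaw":0,"hand":-1},
    {"x":0,"y":0,"z":-2.5,"yaw":0,"hand":-1},
    {"x":0,"y":0,"z":-1.3,"yaw":0,"hand":-1},
    {"x":0.3,"y":-0.9,"z":-0.5,"yaw":0,"hand":-1},
  ],
)

```text
time_s: 20.7
tcp_pos: [0.5641, -0.2995, 0.1304]
tool_rot: [[1.0, -0.002, 0.002], [-0.002, -1.0, -0.002], [0.002, 0.002, -1.0]]
contact_force: [0.1, 0.2, -2.7]
grip_width: 0.0423
```

Request:
play_rows(
  rows=[
    {"x":0.7,"y":-2,"z":0,"yaw":0,"hand":-1},
    {"x":0.9,"y":-2.9,"z":0,"yaw":0,"hand":-1},
    {"x":0.9,"y":-2.9,"z":0,"yaw":0,"hand":-1},
    {"x":0.9,"y":-2.9,"z":0,"yaw":0,"hand":-1},
    {"x":0.9,"y":-2.9,"z":0,"yaw":0,"hand":-1},
    {"x":0.9,"y":-2.9,"z":0,"yaw":0,"hand":-1},
    {"x":0.9,"y":-2.8,"z":0,"yaw":0,"hand":-1},
    {"x":0.7,"y":-1.8,"z":0,"yaw":0,"hand":-1},
  ],
)

```text
time_s: 21.5
tcp_pos: [0.6314, -0.0822, 0.1274]
tool_rot: [[1.0, 0.004, -0.002], [0.004, -1.0, 0.002], [-0.002, -0.002, -1.0]]
contact_force: [-0.2, -0.2, -3.5]
grip_width: 0.0424
```

Request:
play_rows(
  rows=[
    {"x":0.4,"y":-1.1,"z":0,"yaw":0,"hand":-1},
    {"x":0,"y":-0.4,"z":0,"yaw":0,"hand":-1},
    {"x":0,"y":0,"z":0.5,"yaw":0,"hand":-1},
    {"x":0,"y":0,"z":1.8,"yaw":0,"hand":-1},
    {"x":0,"y":0,"z":2,"yaw":0,"hand":-1},
    {"x":0,"y":0,"z":2,"yaw":0,"hand":-1},
    {"x":0,"y":0,"z":1,"yaw":0,"hand":-1},
    {"x":0,"y":0,"z":0,"yaw":0,"hand":-1},
  ],
)

```text
time_s: 22.3
tcp_pos: [0.6342, -0.0731, 0.0538]
tool_rot: [[1.0, -0.001, -0.004], [-0.001, -1.0, -0.0], [-0.004, 0.0, -1.0]]
contact_force: [-0.4, -0.2, -2.5]
grip_width: 0.0425
```

```bash
python3 - <<'E'
from h import *
i=r.camera_info("wrist"); print(r.get_obs()["tcp_pos"])
im=r.capture("wrist"); cv2.imwrite("pics/o_w.png",im)
print(proj("wrist",[.6395,-.070,.018],i))
E
```

```text
[ 0.63422923 -0.07312669  0.05376485]
(np.float64(269.69862784453426), np.float64(221.6944986880644))
```

View pics/o_w.png

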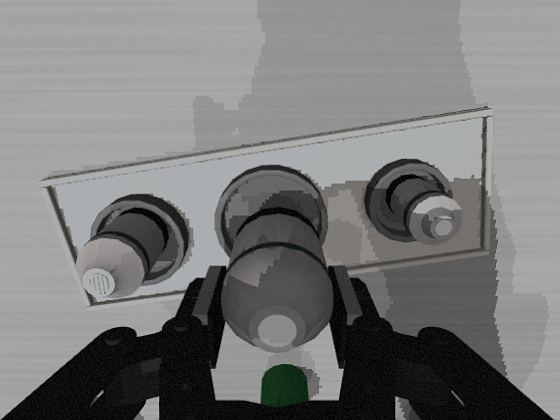

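Request:
play_rows(
  rows=[
    {"x":0.3,"y":-0.15,"z":0,"yaw":0,"hand":-1},
    {"x":0.2,"y":-0.1,"z":0.5,"yaw":0,"hand":-1},
    {"x":0,"y":0,"z":0.7,"yaw":0,"hand":-1},
    {"x":0,"y":0,"z":0.4,"yaw":0,"hand":-1},
    {"x":0,"y":0,"z":0,"yaw":0,"hand":-1},
  ],
)

```text
time_s: 22.85
tcp_pos: [0.6401, -0.0691, 0.0387]
tool_rot: [[1.0, 0.001, -0.002], [0.001, -1.0, -0.0], [-0.002, 0.0, -1.0]]
contact_force: [-0.1, -0.2, -2.2]
grip_width: 0.0422
```

```bash
python3 - <<'E'
from h import *
i=r.camera_info("wrist"); print(r.get_obs()["tcp_pos"])
im=r.capture("wrist"); cv2.imwrite("pics/p_w.png",im[150:360,100:480].repeat(2,0).repeat(2,1))
E
```

```text
[ 0.64013579 -0.06911111  0.03873067]
```

View pics/p_w.png

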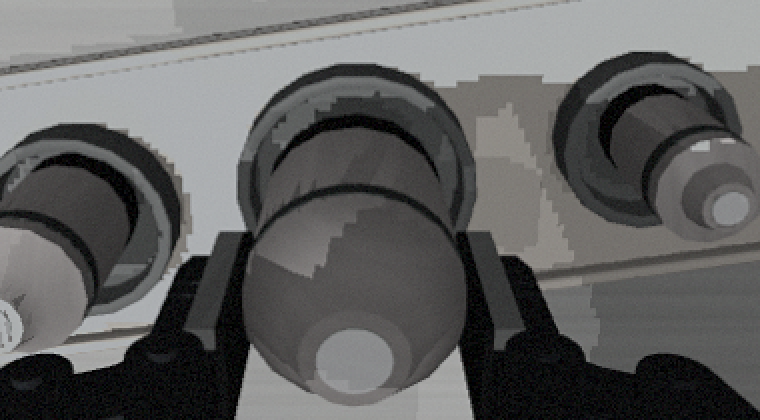

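Request:
play_rows(
  rows=[
    {"x":0.1,"y":0,"z":0.6,"yaw":0,"hand":-1},
    {"x":0,"y":0,"z":0.6,"yaw":0,"hand":-1},
    {"x":0,"y":0,"z":0.4,"yaw":0,"hand":-1},
    {"x":0,"y":0,"z":0.2,"yaw":0,"hand":-1},
    {"x":0,"y":0,"z":0.1,"yaw":0,"hand":-1},
    {"x":0,"y":0,"z":0.08,"yaw":0,"hand":-1},
    {"x":0,"y":0,"z":0,"yaw":0,"hand":-1},
  ],
)

```text
time_s: 23.6
tcp_pos: [0.6417, -0.0691, 0.0196]
tool_rot: [[1.0, 0.001, -0.0], [0.001, -1.0, -0.0], [-0.0, 0.0, -1.0]]
contact_force: [-1.3, -0.4, -3.4]
grip_width: 0.0423
```

Request:
play_rows(
  rows=[
    {"x":0,"y":0,"z":0.08,"yaw":0,"hand":-1},
    {"x":0,"y":0,"z":0.08,"yaw":0,"hand":-1},
    {"x":0,"y":0,"z":0.05,"yaw":0,"hand":-1},
    {"x":0,"y":0,"z":0,"yaw":0,"hand":-1},
  ],
)

```text
time_s: 24.0
tcp_pos: [0.6418, -0.0692, 0.0177]
tool_rot: [[1.0, 0.0, -0.0], [0.0, -1.0, -0.0], [-0.0, 0.0, -1.0]]
contact_force: [0.5, -0.2, -2.1]
grip_width: 0.0425
```

Request:
play_rows(
  rows=[
    {"x":0,"y":0,"z":0.05,"yaw":0,"hand":-1},
    {"x":0,"y":0,"z":0,"yaw":0,"hand":-1},
  ],
)

```text
time_s: 24.2
tcp_pos: [0.6419, -0.0692, 0.0173]
tool_rot: [[1.0, 0.0, -0.0], [0.0, -1.0, -0.0], [-0.0, 0.0, -1.0]]
contact_force: [-1.5, 0.2, -1.2]
grip_width: 0.0425
```

Request:
play_rows(
  rows=[
    {"x":0,"y":0,"z":0.05,"yaw":0,"hand":-1},
    {"x":0,"y":0,"z":0,"yaw":0,"hand":-1},
  ],
)

```text
time_s: 24.4
tcp_pos: [0.6419, -0.0692, 0.0172]
tool_rot: [[1.0, 0.0, -0.0], [0.0, -1.0, -0.0], [-0.0, 0.0, -1.0]]
contact_force: [-2.8, -0.7, 2.0]
grip_width: 0.0425
```

Contact: the force went from -3 to +2 N and z stopped changing at 0.0172, as expected. Releasing.

Request:
play_rows(
  rows=[
    {"x":0,"y":0,"z":0.02,"yaw":0,"hand":0.04},
    {"x":0,"y":0,"z":0,"yaw":0,"hand":0.1},
    {"x":0,"y":0,"z":0,"yaw":0,"hand":0.2},
    {"x":0,"y":0,"z":0,"yaw":0,"hand":0.3},
    {"x":0,"y":0,"z":0,"yaw":0,"hand":0.3},
    {"x":0,"y":0,"z":-0.5,"yaw":0,"hand":0.3},
    {"x":0,"y":0,"z":-1.5,"yaw":0,"hand":0.3},
    {"x":0,"y":0,"z":-3,"yaw":0,"hand":0.3},
  ],
)

```text
time_s: 25.2
tcp_pos: [0.6404, -0.0691, 0.066]
tool_rot: [[1.0, 0.001, -0.004], [0.001, -1.0, 0.0], [-0.004, -0.0, -1.0]]
contact_force: [-0.0, 0.2, 1.0]
grip_width: 0.0556
```

Request:
play_rows(
  rows=[
    {"x":0,"y":0,"z":-4,"yaw":0,"hand":0.3},
    {"x":0,"y":0,"z":-4,"yaw":0,"hand":0.3},
    {"x":-3,"y":0,"z":-3,"yaw":0,"hand":0.3},
    {"x":-4,"y":0,"z":0,"yaw":0,"hand":0.3},
    {"x":-3,"y":0,"z":0,"yaw":0,"hand":0.3},
    {"x":0,"y":0,"z":0,"yaw":0,"hand":0.3},
  ],
)

```text
time_s: 25.8
tcp_pos: [0.5384, -0.0694, 0.1781]
tool_rot: [[1.0, 0.0, -0.001], [0.0, -1.0, -0.002], [-0.001, 0.002, -1.0]]
contact_force: [0.6, -0.6, 0.5]
grip_width: 0.0555
```

```bash
python3 - <<'E'
from h import *
cv2.imwrite("pics/q_w.png",r.capture("wrist"));cv2.imwrite("pics/q_s.png",r.capture("side"));cv2.imwrite("pics/q_t.png",r.capture("top"));print(r.get_obs()["time_s"],r.get_obs()["tcp_pos"])
E
```

```text
25.95 [ 0.54301989 -0.06921125  0.17786107]
```

View pics/q_w.png

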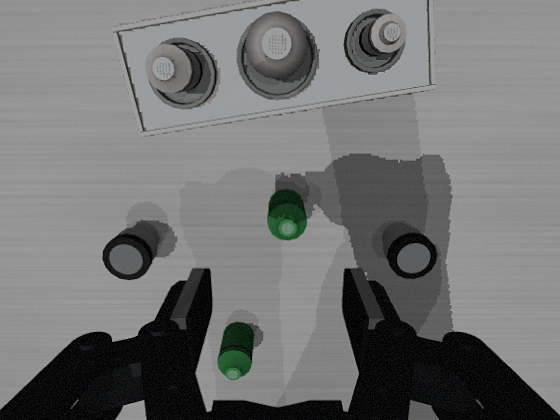

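View pics/q_s.png

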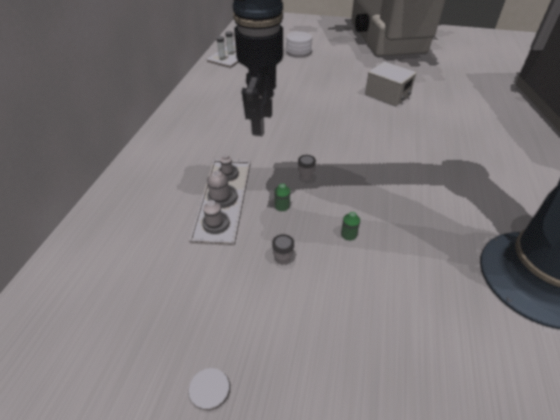

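View pics/q_t.png

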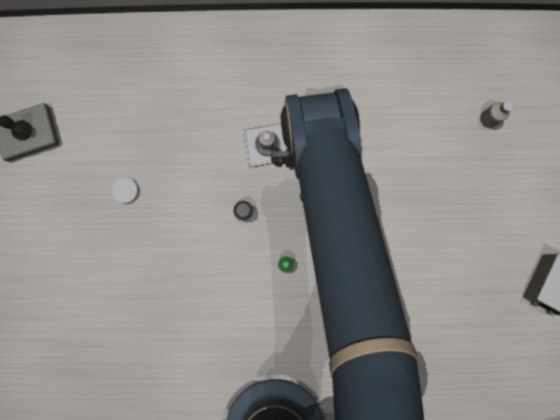

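The wrist view shows all three objectives upright in their own cups: medium (170,67), large (277,42), small (388,35). In the side view the eyepieces (307,165) and (284,247), the greens (283,197) and (351,225), and the dish (209,388) are where they started. The gripper is empty and clear, so I'm handing in.

```bash
python3 -c "
from plant import r
print(r.hand_in())"
```

```text
the job is handed in; nothing more can be done
None
```

I put the small, medium and large objectives, in that order, into the cups of their own sizes and handed the job in. The clock read about 26 s of the 83 s allowed. I lowered each one until I felt light contact (about 2–5 N) at the expected height, then opened the gripper slowly.

**Last checks:** the final wrist and side pictures show all three upright in their cups. The eyepieces, dish and both green look-alikes stand where they started, and the gripper was empty and clear.

**Disagreements:** the top and wrist cameras differed by 2–5 mm in x. I corrected for this with close wrist views before each release, within the cups' 7 mm side clearance. The arm hid part of the tray in the final top view, so that picture confirms only the medium objective.

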